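Brush out the blue-banded beaker

ROBOT

A 7-joint arm with a two-finger parallel gripper is mounted at the origin on the work surface. World frame = base frame: x ahead of the robot, y to its left, z up, the work surface at z = 0. Lengths are in m, angles in rad, forces in N, time in s.
With the tool pointing down it reaches from about 0.425 to 0.925 m from the base axis. Payload 6.8 kg.
Tool frame: the origin (TCP) lies at the centre of the arm's flange, where the gripper is bolted on; the fingertips stand 173 mm ahead of it and the grasp point (between the pads) lies 155 mm ahead of it (finger_overhang is the distance from the TCP to the fingertips, in m); y points along the fingers, z is the direction in which the jaws open and shut, and the axes are right-handed (so a half turn about y gives the same grasp; the last joint's range is limited). The gripper opens to 85 mm and grips with 20 to 120 N. Pads are 22 mm wide; open, the fingers measure 114 mm over their backs; the gripper's body (76 mm by 85 mm) begins 54 mm behind the grasp point. The pads swing forward as they close: fully open they stand 13 mm farther back than shut.
Start: joints at [-1.28, 0.477, 0.022, 1.555, -0.011, 1.109, -0.083], TCP at [0.262, 0.622, 0.405] pointing down, gripper open.
Joint ranges: [-2.96, 2.96], [-0.34, 2.1], [-1.41, 1.46], [0.24, 2.44], [-1.37, 4.51], [0.17, 1.92], [-2.96, 2.96]. Speed limits (rad/s): [2.39, 2.39, 3.14, 3.14, 3.14, 3.14, 3.14].

INTERFACE

Orientations are given as a rotation vector (axis times angle).
In Python, from bench import get_obs, grab_frame, hand_in, finger_overhang gives the robot as it stands. The module is installed in compiled form; this text tells all that it offers.
- The arm moves only by the shell command python3 -m jog 'ROWS' [FORCE]. ROWS is JSON, a list of rows, each a list of 3 entries, a list of its own where there are three numbers: the shift along the tool's x, y, z in cm, then the turn about the tool's y in rad, then the gripper command: -1 is fully open, 1 is shut, values between are in proportion. In form: [[[x, y, z], twist, gripper], ...]. A call has 1 to 10 rows; each row is the pose to reach, as a shift and turn from the pose commanded when the call began, along the tool's axes at that moment; what a row does not reach only later rows make up. A row lasts 1/8 s, in which the tool goes at most 62.5 mm and 10.7 degrees, less where a joint would pass 70% of its speed; a pose out of reach is approached as far as the arm can. A call with a gripper value outside its range is refused whole. The fingers move at their own pace and stop on an object; FORCE is the grip in N (left out, the last holds). Time passes only in rows, so rows that repeat a pose let the fingers close. It gives the time, the measured TCP pose, the force and the opening at its end, in the units of the state.
- get_obs(): the state, without advancing time (a new reading comes with each control period).
- grab_frame(name): name is "scene" or "top"; returns a dict with "image" (400x640x3 uint8, blue, green, red), "fx", "fy", "cx", "cy" (pixels), "origin" and "rotation" of the camera in the world. Camera axes: x right, y up, looking along -z (the intrinsics and any distortion apply to the point x, -y, -z); pixel columns grow to the right and rows downward; lengths in m; the calibration is good to about 2 mm. A picture is of the moment at which its call begins. There is no depth.
- hand_in(): hands the job in, once; it reports no verdict.
The state is a dict: "clock": time; "joints": joint angles; "qvel": joint speeds; "tau": joint torques, N m; "tcp_pos": TCP position; "orientation": TCP orientation; "contact_force": force on the tool from outside, world axes, zero at the start; "moment": the same for the moment, N m; "grip_width": finger opening in m.
Only numpy, scipy, OpenCV 4.12 (cv2) and the standard library are available. Lean on these libraries where they do the work, as an engineer would, in place of code of your own. Each camera call takes 0.05 s, during which the arm holds its last target.

TASK

Take the brush with the orange handle out of its yellow stand and scrub the inside of the beaker with the blue band: push the brush head down to the bottom, draw it up to about half the beaker's height, and push it down to the bottom again. Then put the brush back upright in its stand and let go. Do not put the brush in the green-banded beaker, and leave both beakers standing where they are.

Things in the scene. Friction and masses are not known exactly. Their poses are not given: they have to be found in the camera images.
- brush_mid (a point): Rigid loose brush (90 g), 190 mm long, upright in the stand, head down. Point: its centre, 95 mm above its flat lower end; z along the brush to the handle end. White bristle head, 40 mm diameter, on the lowest 70 mm; thin steel stem; round orange handle, 24 mm diameter, from 5 to 95 mm above this point. Grip the handle about 65 mm above this point, at any yaw (it is round).
- beaker_blue_floor (a point): Milky white open beaker with a blue band round the top 30 mm and a blue rim, loose (220 g), round, 87 mm outside diameter, 80 mm inside diameter, 110 mm tall. This point is the centre of its inner floor, 5 mm above the bench; z points up, the rim is 105 mm above this point.
- beaker_green_floor (a point): The same beaker (87 mm outside, 80 mm inside, 110 mm tall) but with a green band and rim: not to be brushed. This point is the centre of its inner floor, 5 mm above the bench; z up.
- stand_floor (a point): Yellow round brush stand, an open cup on a square steel plate 100 mm wide, fixed to the bench. Cup 72 mm outside diameter, 64 mm inside diameter. This point is the centre of its inner floor, 5 mm above the bench, on which the brush's lower end stands; z up, the cup's rim is 55 mm above this point.

How it is judged:
On the way, in this order (a step that is already met when the one before it is completed fails the run):
1. the brush's lower end is down at the bottom of the blue-banded beaker (within 18 mm) (horizontal distance between brush_mid and beaker_blue_floor below 0.035 m and angle between brush_mid's own z axis and vertical below 0.3 rad and z of brush_mid in the frame of beaker_blue_floor below 0.113 m), for 0.1 s.
2. the brush is drawn up inside the blue-banded beaker, its lower end at least 35 mm above the beaker's floor and still below the rim (horizontal distance between brush_mid and beaker_blue_floor below 0.035 m and angle between brush_mid's own z axis and vertical below 0.3 rad and z of brush_mid in the frame of beaker_blue_floor between 0.13 and 0.2 m), for 0.05 s.
3. the brush's lower end is down at the bottom of the blue-banded beaker again (within 18 mm) (all of step 1), for 0.1 s.
At the end, for the whole second after the job is handed in: The brush stands at rest and upright (within 11 degrees) on the floor of the yellow stand's cup (lower end within 10 mm of the floor, centre within 30 mm of the stand's axis), and both beakers stand upright (within 8 degrees), each within 30 mm of where it stood at the start (horizontal distance between brush_mid and stand_floor below 0.03 m and angle between brush_mid's own z axis and vertical below 0.2 rad and z of brush_mid in the frame of stand_floor below 0.105 m and linear speed of brush below 0.03 m/s and distance of each of beaker_blue_floor, beaker_green_floor from where it was at the start of the episode below 0.03 m and angle between each of beaker_blue_floor, beaker_green_floor's own z axis and vertical below 0.15 rad); the robot touches nothing.
It fails at once if the brush is put into the green-banded beaker (horizontal distance between brush_mid and beaker_green_floor below 0.04 m and z of brush_mid in the frame of beaker_green_floor below 0.18 m).
It fails at once if a beaker is tipped by more than 30 degrees (angle between any of beaker_blue_floor, beaker_green_floor's own z axis and vertical above 0.52 rad).
It also fails if it takes over 58 s, if anything falls off the work surface, if the arm or the gripper's body presses on something with over 40 N, if the wrist force passes 120 N, or if a joint passes its speed limit or range.

## Working session

There is one attempt and no reset: what is moved stays moved. The work goes in short steps, Python scripts to look and compute and a shell command to move; the robot and the scene stay as the last step left them, time stands still between calls to the robot, and variables do not carry over. Pictures are saved under pics/ and viewed, and the job is handed in when it is done.

```bash
mkdir -p pics
python3 - <<'E'
from bench import *
import cv2
o=get_obs();print({k:o[k] for k in('clock','tcp_pos','orientation','contact_force','grip_width')})
for n in('scene','top'):
    f=grab_frame(n);cv2.imwrite(f'pics/{n}0.png',f['image']);print(n,{k:f[k] for k in f if k!='image'})
print(finger_overhang)
E
```

```text
{'clock': 0.0, 'tcp_pos': array([0.26198605, 0.6217832 , 0.40371849]), 'orientation': array([-1.54988161,  0.31303211, -0.3127117 ]), 'contact_force': array([-0.00206241,  0.15446811,  0.36289058]), 'grip_width': 0.08505636956158616}
scene {'fx': 392.4863927721394, 'fy': 392.4863927721394, 'cx': 323.7388005657736, 'cy': 201.45435490458397, 'origin': array([ 0.852362  , -0.46863718,  0.69910645]), 'rotation': array([0.7118291 , 0.21261365, 0.55827746])}
top {'fx': 374.2373562133868, 'fy': 374.2373562133868, 'cx': 316.8789160633814, 'cy': 195.71141966749315, 'origin': array([0.38555216, 0.00307345, 0.83776871]), 'rotation': array([ 0.16367832, -0.16870868, -1.62956442])}
0.1734
```

View pics/scene0.png

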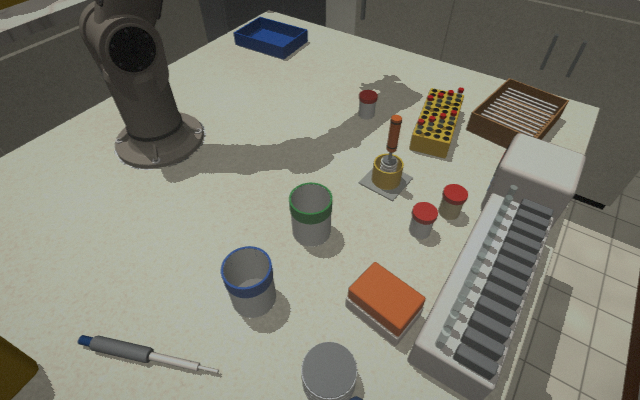

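View pics/top0.png

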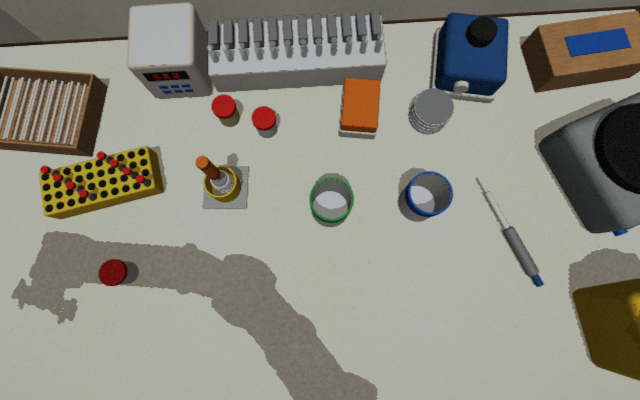

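The scene view shows the orange handle at (395,130), its stand at (388,172), the green beaker at (311,213) and the blue one at (249,280). In the top view they are at (203,163) for the handle end, (222,186) stand, (332,200) green and (429,194) blue. I'll enlarge these areas next.

```bash
cat > h.py <<'E'
import numpy as np,cv2
from scipy.spatial.transform import Rotation as R
from bench import *
def ray(f,u,v):
    d=np.array([(u-f['cx'])/f['fx'],-(v-f['cy'])/f['fy'],-1.0]);return f['origin'],R.from_rotvec(f['rotation']).apply(d)
def onz(f,u,v,z):
    o,d=ray(f,u,v);return o+d*(z-o[2])/d[2]
def proj(f,P):
    c=R.from_rotvec(f['rotation']).inv().apply(np.asarray(P)-f['origin']);return np.array([f['cx']-f['fx']*c[...,0]/c[...,2],f['cy']+f['fy']*c[...,1]/c[...,2]]).T
def tri(rs):
    A=0;b=0
    for o,d in rs:
        d=d/np.linalg.norm(d);M=np.eye(3)-np.outer(d,d);A=A+M;b=b+M@o
    return np.linalg.solve(A,b)
E
python3 - <<'E'
import cv2,numpy as np
s=cv2.imread('pics/scene0.png');t=cv2.imread('pics/top0.png')
c=lambda i,x,y,w=100,h=75:cv2.resize(i[y:y+h,x:x+w],(400,300),interpolation=cv2.INTER_NEAREST)
cv2.imwrite('pics/z1.png',np.vstack([np.hstack([c(t,170,145),c(t,380,155)]),np.hstack([c(s,345,110),c(s,200,240)])]))
E
```

```text
(no output)
```

View pics/z1.png

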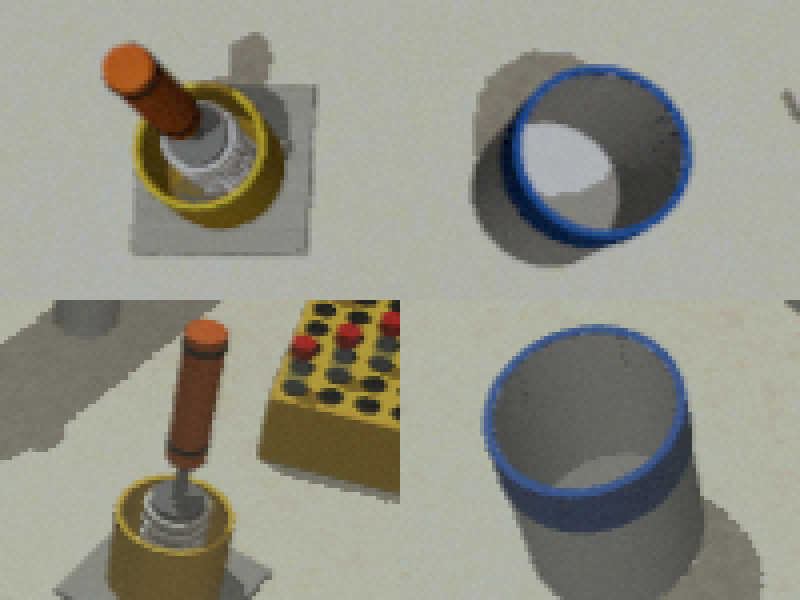

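The top view shows the handle's end face at about (202,162) and the blue rim centred near (430,194). The rims come out as clean rings in both views, so I'll fit their inner holes on the rim plane.

Run:
```python
from h import *
def hole(f,mask,z):
    cs,h=cv2.findContours(mask.astype(np.uint8),cv2.RETR_CCOMP,cv2.CHAIN_APPROX_NONE)
    c=max([c for c,hh in zip(cs,h[0]) if hh[3]>=0],key=cv2.contourArea)
    P=np.array([onz(f,u,v,z)[:2] for u,v in c[:,0].astype(float)]).astype(np.float32)
    e=cv2.fitEllipse(P*1000);return np.round(e[0],1),np.round(e[1],1)
W={'top':{'blue':(400,165,60,60),'green':(300,170,60,60),'stand':(195,155,55,60)},'scene':{'blue':(212,240,70,80),'green':(280,175,60,75),'stand':(360,145,55,55)}}
H={'blue':(100,130),'green':(50,85)}
for n in('top','scene'):
    f=grab_frame(n);hsv=cv2.cvtColor(f['image'],cv2.COLOR_BGR2HSV)
    for k in('blue','green'):
        x,y,w,h=W[n][k];m=cv2.inRange(hsv,(H[k][0],70,30),(H[k][1],255,255));q=np.zeros_like(m);q[y:y+h,x:x+w]=m[y:y+h,x:x+w]
        try:print(n,k,hole(f,q,.11))
        except Exception as e:print(n,k,e)
    x,y,w,h=W[n]['stand']
    # yellow: outline points
    m=cv2.inRange(hsv,(20,110,110),(33,255,255));q=np.zeros_like(m);q[y:y+h,x:x+w]=m[y:y+h,x:x+w]
    ys,xs=np.nonzero(q);print(n,'yel',len(xs),xs.min(),xs.max(),ys.min(),ys.max())
    # orange end cap
    x,y,w,h=(190,148,40,40) if n=='top' else (380,110,30,45)
    m=cv2.inRange(hsv,(3,120,60),(15,255,255));q=np.zeros_like(m);q[y:y+h,x:x+w]=m[y:y+h,x:x+w]
    q2=q*(hsv[...,2]>(170 if n=='top' else 150));M=cv2.moments(q2,True);c=(M['m10']/M['m00'],M['m01']/M['m00'])
    print(n,'cap',M['m00'],c,onz(f,*c,.195))
    cv2.imwrite(f'pics/{n}_stand.png',cv2.resize(f['image'][(140 if n=='top' else 105):,(180 if n=='top' else 350):][:100,:90],None,fx=6,fy=6,interpolation=0))
```

```text
top blue (array([ 532.6, -229.4]), array([79.8, 81. ]))
top green (array([532.8, -32.2]), array([80.3, 81.3]))
top yel 193 203 236 166 197
top cap 79.0 (200.9493670886076, 161.36708860759492) [0.59874056 0.19987495 0.195     ]
scene blue (array([ 531.3, -229.8]), array([81.4, 81.5]))
scene green (array([531.7, -32.3]), array([81.6, 83.1]))
scene yel 105 374 403 154 173
scene cap 47.0 (396.27659574468083, 117.36170212765957) [0.59850937 0.19806281 0.195     ]
```

View pics/top_stand.png

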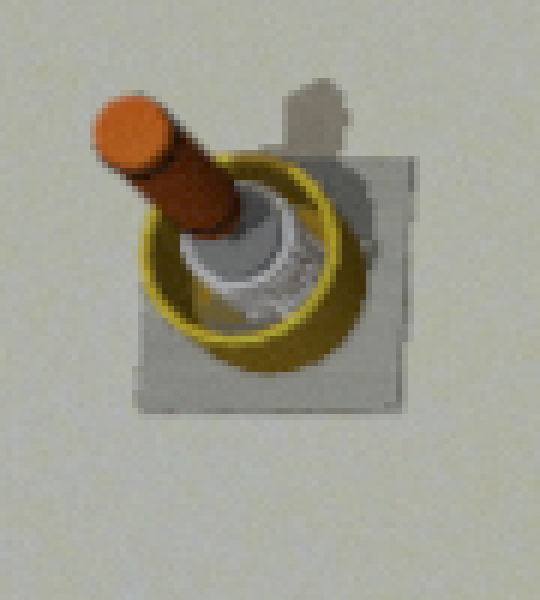

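View pics/scene_stand.png

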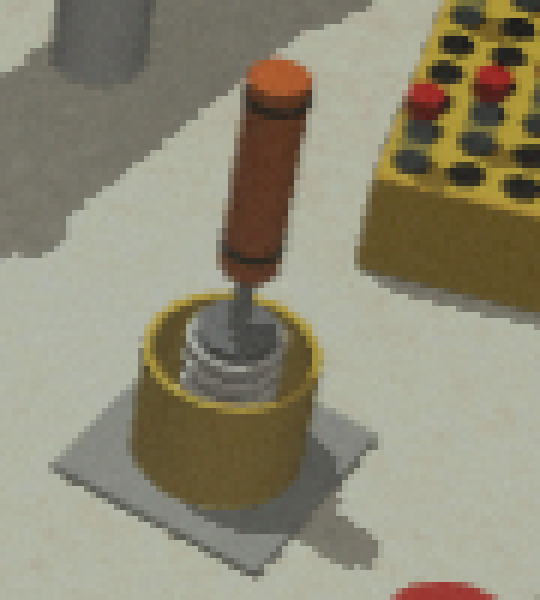

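Run:
```python
from h import *
T=grab_frame('top');S=grab_frame('scene')
print(onz(T,220.2-.4,181.3-.4,.06),onz(S,388.8-.4,163.7-.4,.06))
print('cap',onz(T,201.8,161.8,.195),onz(S,396.3,118,.195),tri([ray(T,201.8,161.8),ray(S,396.3,118)]))
print('headtop',onz(T,219.3,179.3,.075),onz(S,389.2,160.2,.075))
# plate corners z~.005 (top)
for u,v in[(413,157),(402,412),(137,412)]:print(onz(T,180+u/6,140+v/6,.003))
o=get_obs();print(R.from_rotvec(o['orientation']).as_matrix().round(3),o['clock'])
```

```text
[0.59705683 0.20083621 0.06      ] [0.59726024 0.20020419 0.06      ]
cap [0.59782868 0.19835196 0.195     ] [0.59957139 0.19603824 0.195     ] [0.59850395 0.198977   0.19281716]
headtop [0.59652591 0.19803555 0.075     ] [0.59985623 0.19521995 0.075     ]
[0.6434276  0.14763093 0.003     ]
[0.54354025 0.15449448 0.003     ]
[0.55010932 0.254451   0.003     ]
[[ 0.922 -0.     0.388]
 [-0.388 -0.001  0.922]
 [ 0.    -1.    -0.001]] 0.3
```

Stand axis is at (0.597, 0.2005), the brush is upright at about (0.5985, 0.198), the blue beaker is at (0.532, -0.2296), and the green one at (0.532, -0.032). I'll go above the brush first, at safe height.

```bash
python3 -m jog '[[[5,0,-2.7],0,-1],[[10,0,-5.5],0,-1],[[15.8,0,-8.7],0,-1],[[21,0,-11.5],0,-1],[[26.5,0,-14.5],0,-1],[[32,0,-17.5],0,-1],[[37,0,-20.3],0,-1],[[42,0,-23],0,-1],[[47.4,0,-26],0,-1],[[47.4,0,-26],0,-1]]' 40; python3 -m jog '[[[0,0,0],0,-1],[[0,0,0],0,-1]]'
cat > st.py <<'E'
from h import *
import sys
o=get_obs();t=o['tcp_pos'];M=R.from_rotvec(o['orientation']).as_matrix()
print(o['clock'],t.round(4),'w',o['grip_width'],'F',o['contact_force'].round(2),'j',o['joints'].round(2));print(M.round(3))
a=[float(x) for x in sys.argv[1:]]
if a: print('shift cm',(100*M.T@(np.array(a)-t)).round(2))
E
python3 st.py 0.5985 0.198 0.32
```

```text
clock: 1.55
tcp_pos: [0.6008, 0.192, 0.4049]
orientation: [-1.55, 0.319, -0.323]
contact_force: [0.2, 0.4, 1.5]
grip_width: 0.0854
clock: 1.8
tcp_pos: [0.5971, 0.2002, 0.4046]
orientation: [-1.548, 0.311, -0.31]
contact_force: [0.0, 0.5, 0.4]
grip_width: 0.0851
1.8 [0.5971 0.2002 0.4046] w 0.08514044798160768 F [0.   0.46 0.37] j [-0.56  0.4   0.19  1.68 -0.08  1.06  0.83]
[[ 0.923 -0.001  0.386]
 [-0.386  0.001  0.923]
 [-0.001 -1.     0.   ]]
shift cm [ 0.22  8.46 -0.15]
```

```bash
python3 -m jog '[[[0.2,1.5,-0.1],0,-1],[[0.2,3,-0.1],0,-1],[[0.2,4.5,-0.1],0,-1],[[0.2,6,-0.1],0,-1],[[0.2,7.5,-0.1],0,-1],[[0.2,8.4,-0.1],0,-1],[[0.2,8.4,-0.1],0,-1],[[0.2,8.4,-0.1],0,-1]]'
python3 - <<'E'
from h import *
T=grab_frame('top');S=grab_frame('scene')
cv2.imwrite('pics/g1.png',np.hstack([cv2.resize(T['image'][100:250,130:280],(400,400)),cv2.resize(S['image'][50:200,320:470],(400,400))]))
E
python3 st.py
```

```text
clock: 2.8
tcp_pos: [0.5997, 0.1967, 0.3212]
orientation: [-1.547, 0.312, -0.314]
contact_force: [0.0, -0.1, 0.3]
grip_width: 0.0856
2.9 [0.5997 0.1967 0.3214] w 0.08567089283138335 F [ 0.31 -0.68 -0.3 ] j [-0.54  0.49  0.17  1.75 -0.1   0.9   0.85]
[[ 0.921  0.001  0.388]
 [-0.388  0.001  0.921]
 [ 0.001 -1.     0.001]]
```

View pics/g1.png

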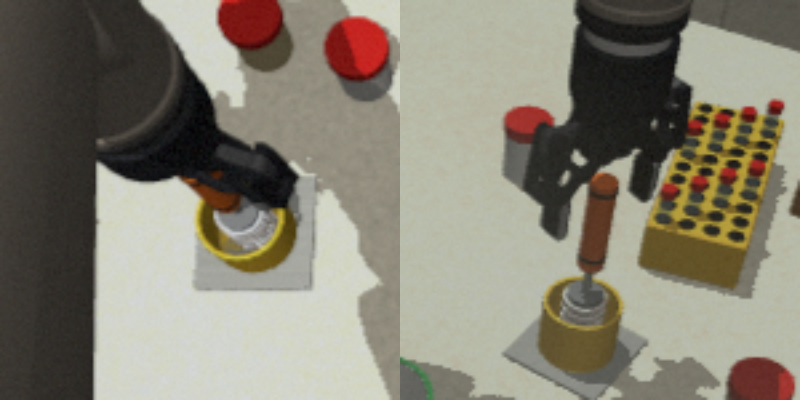

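The handle stands midway between the open fingers. I'll close the gripper.

```bash
python3 -m jog '[[[0,0,0],0,0],[[0,0,0],0,0.4],[[0,0,0],0,0.7],[[0,0,0],0,1],[[0,0,0],0,1],[[0,0,0],0,1],[[0,0,0],0,1],[[0,0,0],0,1]]' 50
python3 -m jog '[[[0,-0.5,0],0,1],[[0,-1,0],0,1],[[0,-2,0],0,1],[[0,-3,0],0,1],[[0,-3,0],0,1],[[0,-3,0],0,1]]'
python3 - <<'E'
from h import *
T=grab_frame('top');S=grab_frame('scene')
cv2.imwrite('pics/g2.png',np.hstack([cv2.resize(T['image'][100:250,130:280],(400,400)),cv2.resize(S['image'][50:200,320:470],(400,400))]))
E
python3 st.py
```

```text
clock: 3.9
tcp_pos: [0.5995, 0.1968, 0.3208]
orientation: [-1.548, 0.313, -0.313]
contact_force: [0.1, 1.3, 1.5]
grip_width: 0.023
clock: 4.65
tcp_pos: [0.5993, 0.1967, 0.3507]
orientation: [-1.548, 0.313, -0.313]
contact_force: [-0.2, -0.1, -1.0]
grip_width: 0.0228
4.75 [0.5992 0.1967 0.3503] w 0.02298460498266886 F [ 0.62  0.3  -1.3 ] j [-0.55  0.46  0.18  1.73 -0.1   0.96  0.84]
[[ 0.922 -0.001  0.388]
 [-0.388 -0.     0.922]
 [-0.    -1.    -0.   ]]
```

View pics/g2.png

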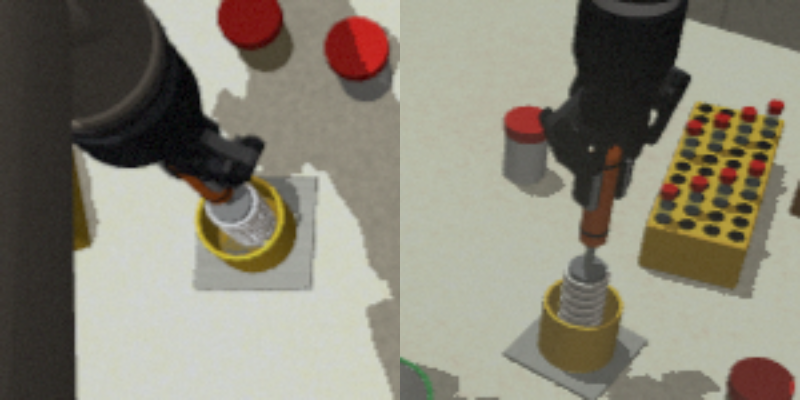

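The brush is held upright (opening 23 mm, about 1 N of weight) and is rising out of the cup. Next I'll lift it clear and carry it high over to the blue beaker.

```bash
python3 -m jog '[[[0,-2,0],0,1],[[0,-4,0],0,1],[[0,-6.5,0],0,1],[[0,-9,0],0,1],[[0,-11.5,0],0,1],[[0,-14,0],0,1],[[0,-14,0],0,1],[[0,-14,0],0,1]]'
python3 st.py 0.532 -0.2296 0.32
```

```text
clock: 5.75
tcp_pos: [0.5991, 0.1966, 0.4893]
orientation: [-1.549, 0.314, -0.312]
contact_force: [-0.3, -0.4, -1.9]
grip_width: 0.0227
5.75 [0.5991 0.1966 0.4893] w 0.022738508830710446 F [-0.32 -0.37 -1.85] j [-0.57  0.34  0.2   1.57 -0.07  1.23  0.82]
[[ 0.922 -0.002  0.388]
 [-0.388 -0.001  0.922]
 [-0.001 -1.    -0.001]]
shift cm [ 10.39  16.97 -41.86]
```

```bash
python3 -m jog '[[[0.5,0,-2],0,1],[[1.5,0,-6],0,1],[[2.7,0,-11],0,1],[[4,0,-16],0,1],[[5.2,0,-21],0,1],[[6.5,0,-26],0,1],[[7.7,0,-31],0,1],[[9,0,-36],0,1],[[10,0,-40],0,1],[[10.4,0,-41.9],0,1]]'
python3 -m jog '[[[0,0,0],0,1],[[0,0,0],0,1],[[0,0,0],0,1]]'
python3 - <<'E'
from h import *
T=grab_frame('top');S=grab_frame('scene')
cv2.imwrite('pics/g3.png',np.hstack([cv2.resize(T['image'][100:280,320:500],(400,400)),cv2.resize(S['image'][140:340,160:360],(400,400))]))
E
python3 st.py 0.532 -0.2296 0.32
```

```text
clock: 7.0
tcp_pos: [0.5301, -0.2341, 0.4899]
orientation: [-1.549, 0.319, -0.316]
contact_force: [1.1, 0.4, -1.2]
grip_width: 0.0231
clock: 7.38
tcp_pos: [0.5328, -0.2285, 0.4904]
orientation: [-1.548, 0.311, -0.311]
contact_force: [-0.1, 0.3, -1.5]
grip_width: 0.0229
7.475 [ 0.5328 -0.2288  0.4906] w 0.022800413750793416 F [-0.08  1.02 -1.97] j [-0.04  0.26  0.41  1.7  -0.11  1.2   1.58]
[[ 0.922 -0.     0.387]
 [-0.387  0.     0.922]
 [-0.    -1.     0.   ]]
shift cm [-0.04 17.06 -0.11]
```

View pics/g3.png

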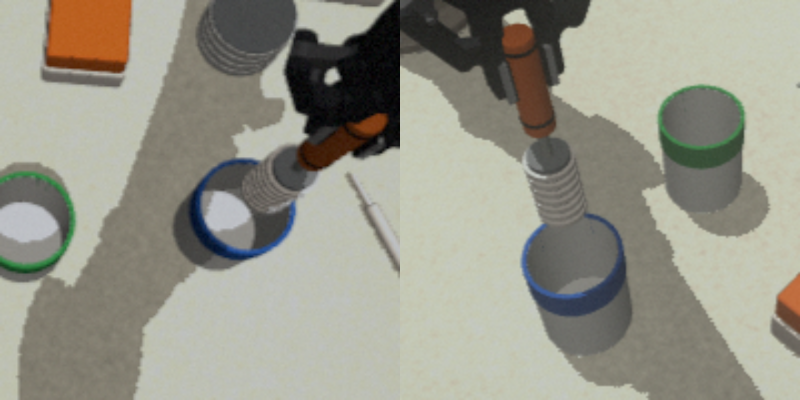

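The brush hangs just above the blue beaker; in the scene view its handle end is at (419,159) and the lower end near (440,250). A quick check of that against the expected position comes next.

Run:
```python
from h import *
for n in('top','scene'):
    f=grab_frame(n)
    dz=.4906-.3208
    x,y=.532,-.229
    for z in(.195,.1,.075,.005):print(n,z,proj(f,np.array([x,y,z+dz])).round(1))
```

```text
top 0.195 [486.  150.9]
top 0.1 [459.5 170.5]
top 0.075 [453.8 174.7]
top 0.005 [440.2 184.8]
scene 0.195 [217.4 157.2]
scene 0.1 [230.5 206.3]
scene 0.075 [233.4 217.3]
scene 0.005 [240.7 244.7]
```

The projections agree within a few mm, against 20 mm of clearance, so I'll lower the brush.

```bash
python3 -m jog '[[[0,2,-0.1],0,1],[[0,4,-0.1],0,1],[[0,6,-0.1],0,1],[[0,8,-0.1],0,1],[[0,10,-0.1],0,1],[[0,12,-0.1],0,1],[[0,13,-0.1],0,1],[[0,13,-0.1],0,1]]'
python3 -m jog '[[[0,1,0],0,1],[[0,2,0],0,1],[[0,3,0],0,1],[[0,3.6,0],0,1],[[0,3.6,0],0,1],[[0,3.6,0],0,1],[[0,3.6,0],0,1]]'
python3 - <<'E'
from h import *
T=grab_frame('top');S=grab_frame('scene')
cv2.imwrite('pics/g4.png',np.hstack([cv2.resize(T['image'][100:280,320:500],(400,400)),cv2.resize(S['image'][140:340,160:360],(400,400))]))
E
python3 st.py 0.532 -0.2296 0.32
```

```text
clock: 8.57
tcp_pos: [0.5321, -0.2305, 0.3603]
orientation: [-1.548, 0.314, -0.312]
contact_force: [-0.1, -0.8, -1.6]
grip_width: 0.0229
clock: 9.45
tcp_pos: [0.5323, -0.2308, 0.3251]
orientation: [-1.548, 0.312, -0.313]
contact_force: [-0.4, 0.7, -0.8]
grip_width: 0.0231
9.55 [ 0.5322 -0.2308  0.325 ] w 0.02300627921321159 F [-0.11 -0.36 -1.42] j [ 0.02  0.43  0.37  1.88 -0.2   0.87  1.66]
[[ 0.922  0.001  0.388]
 [-0.388 -0.     0.922]
 [ 0.001 -1.     0.   ]]
shift cm [-0.07  0.5   0.1 ]
```

View pics/g4.png

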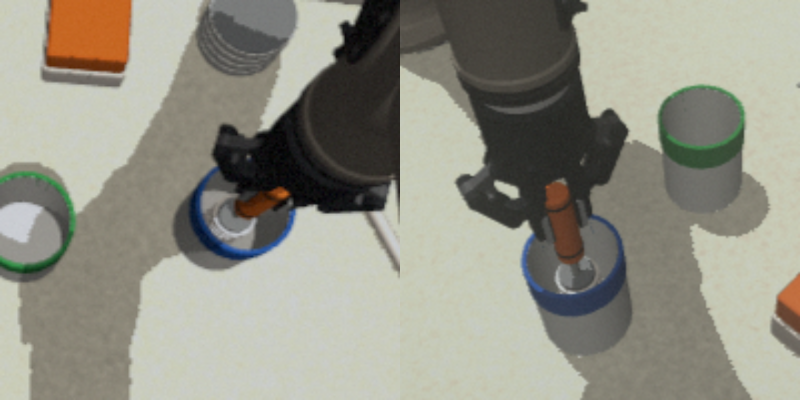

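The brush head is inside the blue beaker, central and about 4 mm above its floor, and the beaker hasn't moved. Now I'll do the strokes.

```bash
python3 -m jog '[[[0,0.2,0],0,1],[[0,0.2,0],0,1],[[0,0.2,0],0,1],[[0,-1.5,0],0,1],[[0,-3.5,0],0,1],[[0,-5.3,0],0,1],[[0,-5.3,0],0,1],[[0,-5.3,0],0,1],[[0,-5.3,0],0,1]]'
python3 -m jog '[[[0,1.5,0],0,1],[[0,3.5,0],0,1],[[0,4.8,0],0,1],[[0,5.5,0],0,1],[[0,5.5,0],0,1],[[0,5.5,0],0,1],[[0,5.5,0],0,1]]'
python3 - <<'E'
from h import *
T=grab_frame('top');S=grab_frame('scene')
cv2.imwrite('pics/g5.png',np.hstack([cv2.resize(T['image'][100:280,320:500],(400,400)),cv2.resize(S['image'][140:340,160:360],(400,400))]))
E
python3 st.py 0.532 -0.2296 0.32
```

```text
clock: 10.68
tcp_pos: [0.5319, -0.2306, 0.3769]
orientation: [-1.548, 0.314, -0.312]
contact_force: [-0.4, 0.5, -0.6]
grip_width: 0.0231
clock: 11.55
tcp_pos: [0.5323, -0.2308, 0.3232]
orientation: [-1.548, 0.312, -0.314]
contact_force: [-0.3, -0.4, -0.5]
grip_width: 0.0231
11.65 [ 0.5322 -0.2308  0.3231] w 0.02296995666980138 F [-0.04 -0.24 -1.11] j [ 0.02  0.43  0.37  1.88 -0.2   0.86  1.66]
[[ 0.922  0.001  0.388]
 [-0.388 -0.     0.922]
 [ 0.001 -1.     0.   ]]
shift cm [-0.07  0.31  0.1 ]
```

View pics/g5.png

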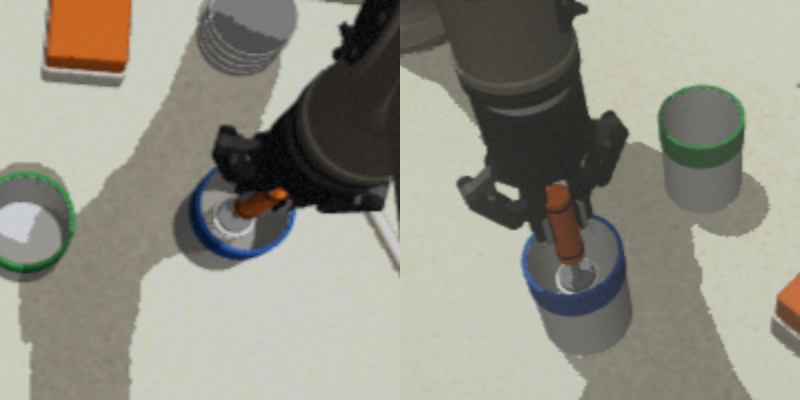

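All three strokes are done: down at about 2 mm, up at about 56 mm, down again. Next I'll lift out and go back to the stand.

```bash
python3 -m jog '[[[0,-2,0],0,1],[[0,-4.5,0],0,1],[[0,-7,0],0,1],[[0,-9.5,0],0,1],[[0,-12,0],0,1],[[0,-14.5,0],0,1],[[0,-16.7,0],0,1],[[0,-16.7,0],0,1],[[0,-16.7,0],0,1]]'
python3 st.py 0.598 0.199 0.49
```

```text
clock: 12.78
tcp_pos: [0.5319, -0.2306, 0.4888]
orientation: [-1.548, 0.314, -0.312]
contact_force: [0.4, 0.1, -1.2]
grip_width: 0.0231
12.775 [ 0.5319 -0.2306  0.4888] w 0.023129127186749285 F [ 0.38  0.06 -1.18] j [-0.04  0.26  0.42  1.71 -0.11  1.2   1.58]
[[ 0.922 -0.001  0.388]
 [-0.388  0.     0.922]
 [-0.001 -1.    -0.   ]]
shift cm [-10.58  -0.11  42.15]
```

```bash
python3 -m jog '[[[-0.5,0,2],0,1],[[-1.5,0,6],0,1],[[-2.7,0,11],0,1],[[-4,0,16],0,1],[[-5.3,0,21],0,1],[[-6.5,0,26],0,1],[[-7.8,0,31],0,1],[[-9,0,36],0,1],[[-10,0,40],0,1],[[-10.6,0,42.1],0,1]]'
python3 -m jog '[[[0,0,0],0,1],[[0,0,0],0,1],[[0,0,0],0,1]]'
python3 st.py 0.598 0.199 0.39
```

```text
clock: 14.02
tcp_pos: [0.5975, 0.2011, 0.4879]
orientation: [-1.549, 0.312, -0.308]
contact_force: [0.1, 0.2, -1.6]
grip_width: 0.0226
clock: 14.4
tcp_pos: [0.5982, 0.1961, 0.4899]
orientation: [-1.548, 0.315, -0.316]
contact_force: [-0.1, 0.7, -1.2]
grip_width: 0.0225
14.4 [0.5982 0.1961 0.4899] w 0.022527872902929187 F [-0.09  0.68 -1.16] j [-0.57  0.34  0.21  1.58 -0.07  1.23  0.82]
[[ 0.92   0.     0.391]
 [-0.391 -0.001  0.92 ]
 [ 0.001 -1.    -0.   ]]
shift cm [-0.14  9.99  0.27]
```

```bash
python3 -m jog '[[[-0.1,2,0.2],0,1],[[-0.1,4,0.2],0,1],[[-0.1,6,0.2],0,1],[[-0.1,8,0.2],0,1],[[-0.1,9.5,0.2],0,1],[[-0.1,9.5,0.2],0,1],[[-0.1,9.5,0.2],0,1]]'
python3 - <<'E'
from h import *
T=grab_frame('top');S=grab_frame('scene')
cv2.imwrite('pics/g6.png',np.hstack([cv2.resize(T['image'][100:250,130:280],(400,400)),cv2.resize(S['image'][50:200,320:470],(400,400))]))
E
python3 st.py 0.598 0.199 0.322
```

```text
clock: 15.28
tcp_pos: [0.5981, 0.2004, 0.3955]
orientation: [-1.547, 0.312, -0.314]
contact_force: [0.2, -0.8, -0.5]
grip_width: 0.0231
15.375 [0.5981 0.2006 0.3957] w 0.023039360674280706 F [-0.44 -0.96 -0.89] j [-0.56  0.41  0.19  1.69 -0.09  1.05  0.83]
[[ 0.921  0.002  0.389]
 [-0.389  0.001  0.921]
 [ 0.001 -1.     0.001]]
shift cm [ 0.04  7.37 -0.16]
```

View pics/g6.png

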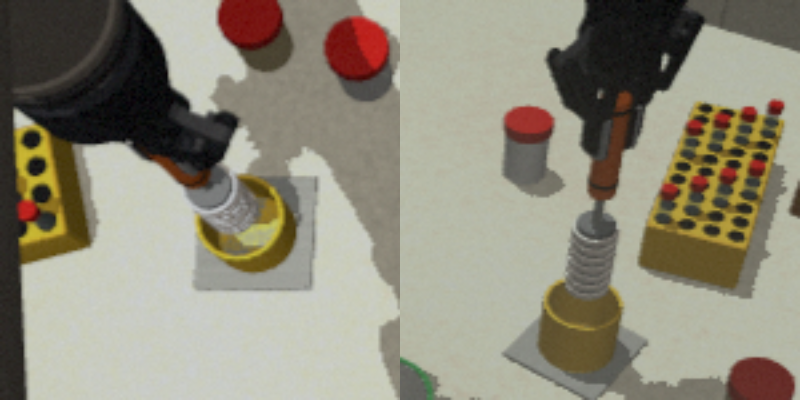

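The brush hangs upright, centred over the cup. I'll lower it to about 1 mm above the floor, then ease down to contact.

```bash
python3 -m jog '[[[0,1.5,-0.1],0,1],[[0,3,-0.1],0,1],[[0,4.5,-0.1],0,1],[[0,6,-0.1],0,1],[[0,7,-0.1],0,1],[[0,7.3,-0.1],0,1],[[0,7.3,-0.1],0,1],[[0,7.3,-0.1],0,1]]'
python3 -m jog '[[[0,0.1,0],0,1],[[0,0.1,0],0,1],[[0,0.1,0],0,1]]'
python3 st.py 0.598 0.199 0.3205
```

```text
clock: 16.38
tcp_pos: [0.5976, 0.1997, 0.3223]
orientation: [-1.547, 0.312, -0.313]
contact_force: [-0.8, 0.4, -1.2]
grip_width: 0.0228
clock: 16.75
tcp_pos: [0.5974, 0.1997, 0.3208]
orientation: [-1.548, 0.313, -0.313]
contact_force: [-0.4, -0.3, -0.9]
grip_width: 0.0231
16.75 [0.5974 0.1997 0.3208] w 0.023143973545518497 F [-0.42 -0.35 -0.93] j [-0.55  0.49  0.17  1.75 -0.11  0.9   0.84]
[[ 0.922  0.     0.388]
 [-0.388  0.     0.922]
 [ 0.    -1.     0.   ]]
shift cm [ 0.08  0.03 -0.04]
```

```bash
python3 -m jog '[[[0,0.1,0],0,1],[[0,0.1,0],0,1],[[0,0.2,0],0,1],[[0,0.2,0],0,1]]'
python3 st.py
```

```text
clock: 17.25
tcp_pos: [0.598, 0.1997, 0.3207]
orientation: [-1.547, 0.312, -0.314]
contact_force: [-2.5, -0.4, 11.1]
grip_width: 0.0229
17.25 [0.598  0.1997 0.3207] w 0.02291528255320301 F [-2.51 -0.4  11.07] j [-0.55  0.49  0.17  1.75 -0.11  0.9   0.84]
[[ 0.921  0.002  0.389]
 [-0.389  0.001  0.921]
 [ 0.001 -1.     0.002]]
```

That's contact (11 N), so the brush is on the floor. I'll back off 2 mm and open gently.

```bash
python3 -m jog '[[[0,-0.2,0],0,1],[[0,-0.2,0],0,1],[[0,-0.2,0],0,0.35],[[0,-0.2,0],0,0.2],[[0,-0.2,0],0,0],[[0,-0.2,0],0,-0.4],[[0,-0.2,0],0,-1],[[0,-0.2,0],0,-1],[[0,-0.2,0],0,-1],[[0,-0.2,0],0,-1]]'
python3 - <<'E'
from h import *
T=grab_frame('top');S=grab_frame('scene')
cv2.imwrite('pics/g7.png',np.hstack([cv2.resize(T['image'][100:250,130:280],(400,400)),cv2.resize(S['image'][50:200,320:470],(400,400))]))
E
python3 st.py
```

```text
clock: 18.5
tcp_pos: [0.5974, 0.1997, 0.3207]
orientation: [-1.548, 0.313, -0.313]
contact_force: [0.4, -0.3, 0.5]
grip_width: 0.0854
18.6 [0.5974 0.1997 0.3207] w 0.08565446300286296 F [-0.1  -0.17 -0.34] j [-0.55  0.49  0.17  1.75 -0.11  0.9   0.84]
[[ 0.922 -0.     0.388]
 [-0.388  0.     0.922]
 [-0.    -1.     0.   ]]
```

View pics/g7.png

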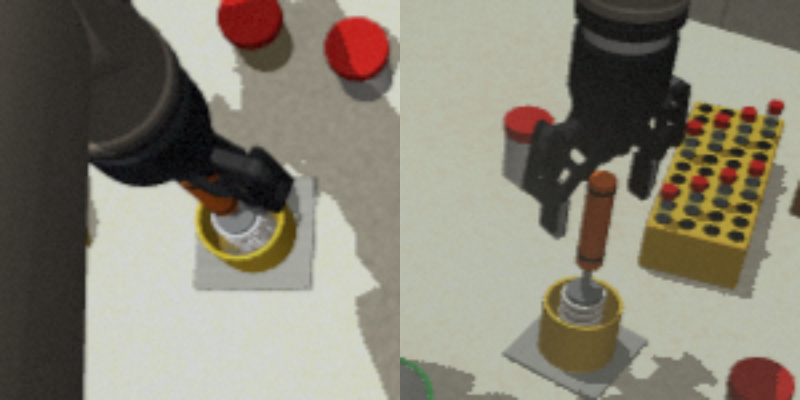

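The brush stands free and upright in the cup with the fingers open. I'll retreat straight up and then back, and check everything.

```bash
python3 -m jog '[[[0,-2,0],0,-1],[[0,-4,0],0,-1],[[0,-7,0],0,-1],[[0,-10,0],0,-1],[[0,-12,0],0,-1],[[-6,-12,3],0,-1],[[-12,-12,6.6],0,-1],[[-17,-12,9.5],0,-1],[[-22,-12,12],0,-1],[[-22,-12,12],0,-1]]'
python3 -m jog '[[[-5,0,3],0,-1],[[-10,0,6],0,-1],[[-15,0,9],0,-1],[[-15,0,9],0,-1],[[-15,0,9],0,-1]]'
python3 - <<'E'
from h import *
def hole(f,mask,z):
    cs,h=cv2.findContours(mask.astype(np.uint8),cv2.RETR_CCOMP,cv2.CHAIN_APPROX_NONE)
    c=max([c for c,hh in zip(cs,h[0]) if hh[3]>=0],key=cv2.contourArea)
    P=np.array([onz(f,u,v,z)[:2] for u,v in c[:,0].astype(float)]).astype(np.float32)
    return np.round(cv2.fitEllipse(P*1000)[0],1)
W={'top':{'blue':(400,165,60,60),'green':(300,170,60,60)},'scene':{'blue':(212,240,70,80),'green':(280,175,60,75)}}
H={'blue':(100,130),'green':(50,85)}
for n in('top','scene'):
    f=grab_frame(n);hsv=cv2.cvtColor(f['image'],cv2.COLOR_BGR2HSV);cv2.imwrite(f'pics/{n}9.png',f['image'])
    for k in('blue','green'):
        x,y,w,h=W[n][k];m=cv2.inRange(hsv,(H[k][0],70,30),(H[k][1],255,255));q=np.zeros_like(m);q[y:y+h,x:x+w]=m[y:y+h,x:x+w]
        print(n,k,hole(f,q,.11))
    x,y,w,h=(190,148,40,40) if n=='top' else (380,110,30,45)
    m=cv2.inRange(hsv,(3,120,60),(15,255,255));q=np.zeros_like(m);q[y:y+h,x:x+w]=m[y:y+h,x:x+w]
    q2=q*(hsv[...,2]>(170 if n=='top' else 150));M=cv2.moments(q2,True);print('cap',M['m10']/M['m00'],M['m01']/M['m00'])
E
python3 st.py
```

```text
clock: 19.85
tcp_pos: [0.4367, 0.4008, 0.4406]
orientation: [-1.547, 0.307, -0.303]
contact_force: [1.2, -0.5, 0.2]
grip_width: 0.0855
clock: 20.48
tcp_pos: [0.3389, 0.5362, 0.4405]
orientation: [-1.549, 0.313, -0.314]
contact_force: [0.4, 0.0, -0.5]
grip_width: 0.0853
top blue [ 532.6 -229.4]
top green [532.9 -32.2]
cap 199.85227272727272 162.47727272727272
scene blue [ 531.4 -229.7]
scene green [531.7 -32.4]
cap 395.5 116.5
20.575 [0.3399 0.5354 0.4407] w 0.08534260943512954 F [-0.32  0.31 -1.51] j [-1.13  0.38  0.04  1.62 -0.01  1.14  0.08]
[[ 0.92   0.001  0.391]
 [-0.391 -0.001  0.92 ]
 [ 0.001 -1.    -0.   ]]
```

View pics/scene9.png

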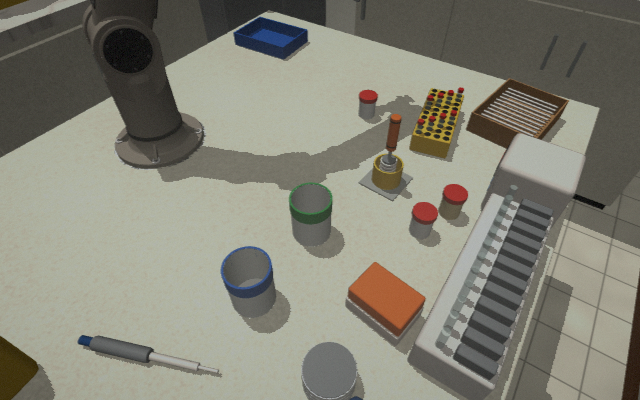

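View pics/top9.png

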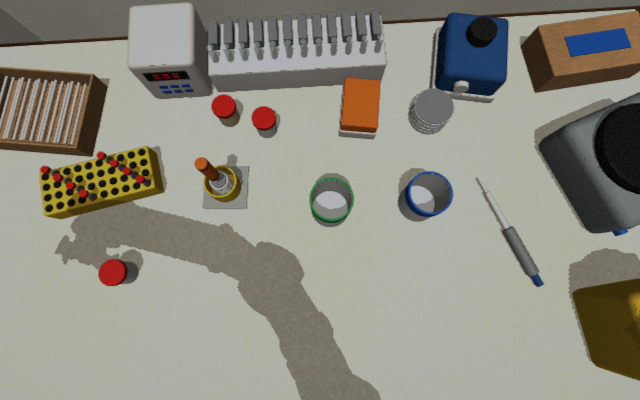

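The brush stands upright in the stand, with its handle end at top (200,162) and scene (395,117), about where it started. Both beakers measure within 0.2 mm of their starting places, and the arm is clear of everything, so I'm handing in.

```bash
python3 -c "from bench import hand_in;print(hand_in())"
```

```text
the job is handed in; nothing more can be done
None
```

The job is done and handed in, about 20.6 s in on the robot's clock. No verdict was reported. I took the orange brush out of its stand and scrubbed the blue-banded beaker: down to about 2 mm above its floor, up to about 56 mm, and down again. I then set the brush back on the stand's floor, let go and moved the arm away.

- **Brush:** the last pictures show it upright in the yellow cup, within 1–2 pixels of where it stood at the start.
- **Beakers:** both measure within about 0.2 mm of where they started.
- **Forces:** the only notable force I read was 11 N, when I pressed the brush onto the stand's floor to confirm contact.
- **Disagreement:** before the brush went into the beaker, its expected position and the top picture differed by about 2–4 pixels (3–6 mm). That was well inside the 20 mm clearance. The depths above are worked out from the arm's readings, not measured in the pictures.

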